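# Stack the spare stack-nest tray on the tray of tubes

## Task

Two identical grey stack-nest trays stand on the worktop, both with their label holder to the left; one holds microtubes, the other is empty. Pick up the empty one by its middle ridge, turn it half round so that its label holder comes over the plain end of the tray of tubes, and set it down gently on top so that it sits level on the rim lugs, stacked and not nested. Leave the tray of tubes where it stands, and let go.

Things in the scene. Friction and masses are not known exactly. Their poses are not given: they have to be found in the camera images.
- full_tray: Grey tray holding 3 loose microtubes (17x39x13 mm); 0.35 kg, loose. Origin: centre of its underside; x across, y along, +y the label-holder end, z up. 149 x 175 x 50 mm at the rim; below 25 mm high it is only 120 x 146, its long sides cut by channels at the y of the rim lugs (+57, -33 mm): same way round, another tray passes the lugs and nests 28 mm up; turned 180 degrees, it stands on them.
- full_tray_seat (a point): On the tray of tubes: centre of the mouth at the height of the lug tops, 47 mm above its underside (3 mm below the rim), where the centre of the turned tray's underside comes to rest. Axes as the tray's. Mouth 138 x 164 mm: 9 mm play each way for the upper tray's foot. Lugs: 4, on the long walls, 18 mm wide, 19 mm inwards.
- spare_tray_grip (a point): On the empty tray (same shape, loose, 0.18 to 0.31 kg): middle of its grip ridge, on its centre line, 34 mm above its underside. Axes as the tray's, y along the ridge, +y the label-holder end. Ridge top part 16 mm thick (x), 100 long, 24 to 42 mm above the underside; 28 thick below. Fingers straddle it, closing along x; free to 40 mm either side of the centre, so open to about 50 mm only.
- spare_tray_label (a point): Label holder of the empty tray: a white card in a small grey frame, 72 x 24 mm, outside on its +y end wall, 88 mm from the tray's centre along its y and 34.5 mm above its underside. Axes as the tray's. The other end is plain.

How it is judged:
On the way:
1. the empty tray is lifted clear of the worktop (height (world z) of spare_tray_grip above 0.095 m), for 0.1 s.
At the end, for the whole second after the job is handed in: Empty tray resting on the lugs of the tray of tubes (underside 42-52 mm above the other's), turned half round (label holders at opposite ends), centred within 15 mm, lined up within 11 degrees, level with it within 2 degrees, at rest; tray of tubes flat, within 30 mm of its start (horizontal distance between spare_tray_grip and full_tray below 0.015 m and z of spare_tray_grip in the frame of full_tray between 0.076 and 0.086 m and y of spare_tray_label in the frame of full_tray below -0.06 m and angle between the x axis of spare_tray_grip and the x axis of full_tray, either way round below 0.2 rad and angle between the z axis of spare_tray_grip and the z axis of full_tray, either way round below 0.04 rad and angle between full_tray's own z axis and vertical below 0.05 rad and linear speed of spare_tray below 0.02 m/s and distance of full_tray from where it was at the start of the episode below 0.03 m); the robot touches nothing.
It fails at once if the empty tray is let go in the air and falls (from about 25 mm or more above its place) (contact force between the fingers and spare_tray below 0.05 N and z of spare_tray_grip in the frame of full_tray above 0.1 m and linear speed of spare_tray above 0.3 m/s).
It also fails if it takes over 42 s, if anything falls off the work surface, if the arm or the gripper's body presses on something with over 40 N, if the wrist force passes 120 N, or if a joint passes its speed limit or range.

## Robot

A 6-joint arm with a two-finger parallel gripper is mounted at the origin on a cart in front of the work surface, level with it; the furniture and walls round the work are solid. World frame = base frame: x ahead of the robot, y to its left, z up, the work surface at z = 0. Lengths are in m, angles in rad, forces in N, time in s.
With the tool pointing down it reaches from about 0.375 to 0.9 m from the base axis. Payload 3.1 kg.
Tool frame: the origin (TCP) lies between the finger pads; the fingertips stand 22 mm ahead of it and the grasp point (between the pads) lies 3 mm ahead of it; z points along the fingers, y is the line along which they close (so a half turn about z gives the same grasp; the last joint's range is limited). The gripper opens to 87 mm and grips with 3 to 60 N. Pads are 19 mm wide; open, the fingers measure 117 mm over their backs; the gripper's body (75 mm by 190 mm) begins 51 mm behind the grasp point.
Start: joints at [1.085, 0.527, 1.433, -0, 1.181, -0.178], TCP at [0.189, 0.596, 0.245] pointing down, gripper open.
Joint ranges: [-3.08, 3.08], [-0.75, 2.2], [0.22, 2.44], [-1.43, 4.57], [0, 2.65], [-2.85, 2.85]. Speed limits (rad/s): [2.79, 2.79, 3.14, 3.14, 3.14, 3.14].

## Interface

Orientations are given as a unit quaternion [x, y, z, w].
In Python, from rig import robot gives the robot as it stands.
- The arm moves only by the tool move_arm, never from a script. Its argument "series" is text: rows parted by semicolons, each of 6 numbers parted by spaces: the shift along the tool's x, y, z in mm, then the turn, a rotation vector about the tool's x, y, z in degrees. In form: dx dy dz ax ay az; .... A call has 1 to 8 rows; each row is the pose to reach, as a shift and turn from the pose commanded when the call began, along the tool's axes at that moment; what a row does not reach only later rows make up. A row lasts 1/12 s, in which the tool goes at most 41.7 mm and 7.16 degrees, less where a joint would pass 70% of its speed; a pose out of reach is approached as far as the arm can. A call with a gripper value outside its range is refused whole. "jaw" is the opening, from 0 (shut) to 1 (fully open), set as the call begins (left out, the last holds). The fingers move at their own pace and stop on an object; "newtons" is the grip in N (left out, the last holds). Time passes only in rows, so rows that repeat a pose let the fingers close. It gives the time, the measured TCP pose, the force, the opening and the grip force at its end, in the units of the state.
- robot.get_obs(): the state, without advancing time (a new reading comes with each control period).
- robot.camera(name): name is "scene" or "top" or "wrist"; returns a dict with "img" (384x512x3 uint8, red, green, blue), "mtx" (3x3 intrinsics, pixels), "distortion" ([k1, k2, p1, p2, k3] as OpenCV has them; the pictures are not rectified), "world_to_cam" (4x4, takes a point from world to camera coordinates). Camera axes: x right, y down, z forward; pixel columns grow to the right and rows downward; lengths in m; the calibration is good to about 2 mm. A picture is of the moment at which its call begins. There is no depth.
- robot.hand_in(): hands the job in; it is judged then, once.
Trained networks look in a picture, given as the dict that the camera call returned (one of the last four; its "shot" number tells which), for a name from the list of things; names that differ only in an ending like _2 or _b are one class to them, and where a whole thing is asked for, a point or a joint stands for the part that bears it (a point fixed in the world has none). Each returns a list of dicts, best first, with "p" (0 to 1); they miss things now and then, are a little off and sometimes report something else, mostly with a low value. They report only what shows in the picture. A call takes as long as a camera call.
- robot.search_frame(picture, thing): "xyz" ([x, y, z] in m, in world coordinates, good to about 4 mm: the middle of the surface that is visible of it).
- robot.tip_of(picture, thing): "xyz" ([x, y, z] in m, in world coordinates, good to about 4 mm: a listed point, or the origin of a listed thing).
The state is a dict: "time": time; "q": joint angles; "joint_velocities": joint speeds; "joint_torque": joint torques, N m; "position": TCP position; "tool_rot": TCP orientation; "ft_force": force on the tool from outside, world axes, zero at the start; "moment": the same for the moment, N m; "grip_width": finger opening in m; "grip_force": force on a finger pad.
Only numpy, scipy, OpenCV 4.12 (cv2) and the standard library are available. Lean on these libraries where they do the work, as an engineer would, in place of code of your own. Each camera call takes 0.05 s, during which the arm holds its last target. There are 200 camera calls.

## Working session

There is one attempt and no reset: what is moved stays moved. The work goes in short steps, Python scripts to look and compute and a tool call to move; the robot and the scene stay as the last step left them, time stands still between calls to the robot, and variables do not carry over. Pictures are saved under pics/ and viewed, at most 10 in all, crops included, and the job is handed in when it is done.

Besides the shell and the picture viewer there is one more tool, called after "Call:" in YAML: its name, and indented under it one key for each argument. move_arm: Moves the arm, as the interface text tells. Its arguments: {"type":"object","properties":{"series":{"type":"string"},"jaw":{"type":"number"},"newtons":{"type":"number"}},"required":["series"]}

```bash
mkdir -p pics
cat > h.py <<'E'
import numpy as np,cv2
from rig import robot
from scipy.spatial.transform import Rotation as R
def save(c,n): cv2.imwrite('pics/'+n,c['img'][...,::-1])
E
python3 - <<'E'
from h import *
o=robot.get_obs();print(o['time'],o['position'],o['tool_rot'])
ims=[]
for n in ['scene','top']:
    c=robot.camera(n);save(c,n+'.png')
    for t in ['full_tray','full_tray_seat','spare_tray_grip','spare_tray_label']:
        print(n,t,[(np.round(d['xyz'],3),round(d['p'],2)) for d in robot.tip_of(c,t)])
E
```

```text
0.0 [0.18840586 0.59520871 0.24357048] [ 1.52792729e-01  9.88257673e-01 -1.01892096e-03 -3.39115594e-04]
scene full_tray [(array([ 0.528, -0.151,  0.003]), 0.96)]
scene full_tray_seat [(array([ 0.528, -0.156,  0.049]), 0.76)]
scene spare_tray_grip [(array([0.571, 0.149, 0.036]), 0.88)]
scene spare_tray_label [(array([0.595, 0.236, 0.034]), 0.9), (array([ 0.525, -0.158, -0.001]), 0.7)]
top full_tray [(array([ 0.524, -0.157,  0.001]), 0.61)]
top full_tray_seat [(array([ 0.528, -0.156,  0.047]), 0.56), (array([0.592, 0.237, 0.038]), 0.46)]
top spare_tray_grip [(array([0.574, 0.151, 0.033]), 0.85)]
top spare_tray_label [(array([0.594, 0.238, 0.038]), 0.87)]
```

View pics/top.png

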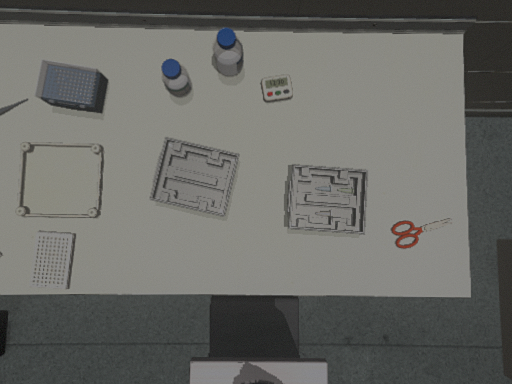

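View pics/scene.png

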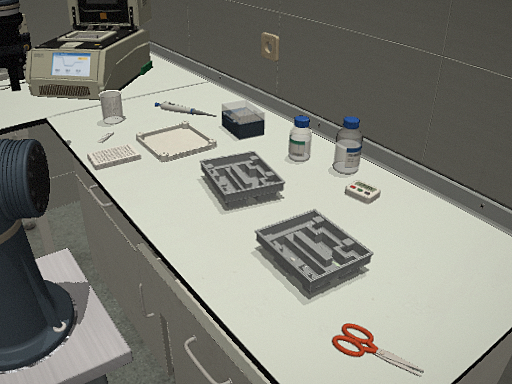

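```bash
python3 - <<'E'
from h import *
im=cv2.imread('pics/top.png')
a=cv2.resize(im[130:226,145:245],None,fx=5,fy=5,interpolation=cv2.INTER_CUBIC)
b=cv2.resize(im[155:245,280:375],None,fx=5,fy=5,interpolation=cv2.INTER_CUBIC)
h=480;o=np.zeros((480,800,3),np.uint8)
a=cv2.resize(im[130:226,145:245],(400,384),interpolation=cv2.INTER_CUBIC)
b=cv2.resize(im[155:251,275:375],(400,384),interpolation=cv2.INTER_CUBIC)
cv2.imwrite('pics/crop.png',np.clip(np.hstack([a,b])*1.5,0,255))
E
cat >> h.py <<'E'
def back(c,uv,z):
    T=np.array(c['world_to_cam']);p=cv2.undistortPoints(np.array(uv,float).reshape(-1,1,2),np.array(c['mtx']),np.array(c['distortion'],float)).reshape(-1,2)
    r=np.c_[p,np.ones(len(p))]@T[:3,:3];o=-T[:3,:3].T@T[:3,3]
    return o+r*((z-o[2])/r[:,2:])
def fit(P):
    # P corners in tray frame order: (+x,+y),(+x,-y),(-x,-y),(-x,+y) ; x/y world-ish
    M=np.array([[74.5,87.5],[74.5,-87.5],[-74.5,-87.5],[-74.5,87.5]])/1000
    c=P[:,:2].mean(0);z=((P[:,0]-c[0])+1j*(P[:,1]-c[1]))*np.conj(M[:,0]+1j*M[:,1])
    return c,np.degrees(np.angle(z.sum())),z.sum().real/(M**2).sum()
E
```

```text
[ WARN:0@0.175] global loadsave.cpp:1063 imwrite_ Unsupported depth image for selected encoder is fallbacked to CV_8U.
```

View pics/crop.png

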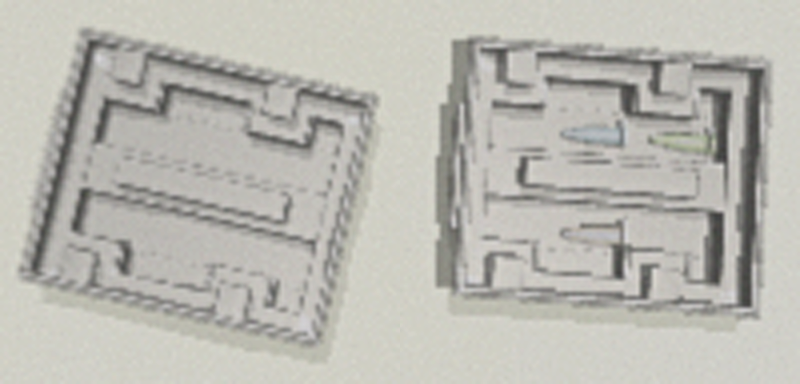

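The crop shows the empty tray on the left (corners about (82,32), (377,98), (318,343), (22,277)) and the tray of tubes on the right ((474,40), (771,62), (757,315), (455,290)). The lugs show their lopsided spacing: both label ends are to the left.

Run:
```python
from h import *
c=robot.camera('top')
s=np.array([(82,32),(377,98),(318,343),(22,277)])/4+[145,130]-.4
f=np.array([(74,40),(371,62),(357,315),(55,290)])/4+[275,155]-.4
for p in (s,f): print(fit(back(c,p,.05)))
o=robot.get_obs();print(R.from_quat(o['tool_rot']).as_matrix().round(3))
```

```text
(array([0.57267138, 0.15259961]), np.float64(-12.03031913345721), np.float64(0.9578375394045041))
(array([ 0.52533721, -0.153381  ]), np.float64(-3.879149785284422), np.float64(0.9748548473126479))
[[-0.953  0.302  0.   ]
 [ 0.302  0.953  0.   ]
 [-0.     0.    -1.   ]]
```

```bash
cat >> h.py <<'E'
def plan(xyz,psi):
    o=robot.get_obs();A=R.from_quat(o['tool_rot']).as_matrix();p=np.array(o['position'])
    t=np.radians(psi);y=np.array([np.cos(t),np.sin(t),0]);z=np.array([0,0,-1.]);B=np.c_[np.cross(y,z),y,z]
    d=A.T@(np.array(xyz)-p)*1000
    print('t',round(o['time'],2),'pos',p.round(4),'psi',np.degrees(np.arctan2(A[1,1],A[0,1])).round(1),'shift',d.round(1),'rot',np.degrees(R.from_matrix(A.T@B).as_rotvec()).round(1),'w',o['grip_width'],'F',np.round(o['ft_force'],1))
E
python3 -c "
from h import *
plan([.573,.151,.2],167.5)"
```

```text
t 0.55 pos [0.1887 0.5958 0.2446] psi 72.4 shift [-500.7 -308.    44.6] rot [  0.    0.  -95.1] w 0.08678431907508648 F [-0.1  0.1 -0.3]
```

Call:
move_arm:
  series: "-20 -12 0 0 0 -4; -50 -31 0 0 0 -10; -80 -49 0 0 0 -16; -112 -69 0 0 0 -22; -145 -89 0 0 0 -28; -178 -110 0 0 0 -34; -212 -130 0 0 0 -40; -245 -151 0 0 0 -46"
  jaw: 0.42

```text
time: 1.22
position: [0.3779, 0.3765, 0.2449]
tool_rot: [-0.248, 0.969, 0.0, 0.0]
ft_force: [0.1, 0.5, -0.6]
grip_width: 0.0419
grip_force: 0.0
```

```bash
python3 -c "
from h import *
plan([.573,.151,.2],167.5)"
```

```text
t 1.22 pos [0.3779 0.3765 0.2449] psi 118.7 shift [ -62.6 -291.6   44.9] rot [ -0.    0.1 -48.8] w 0.04191755991100126 F [ 0.1  0.5 -0.6]
```

Call:
move_arm:
  series: "-8 -36 5 0 0 -6; -16 -74 10 0 0 -12; -24 -112 16 0 0 -18; -32 -150 22 0 0 -24; -40 -188 28 0 0 -30; -48 -226 34 0 0 -36; -56 -262 40 0 0 -42; -62 -288 45 0 0 -48"

```text
time: 1.88
position: [0.5706, 0.1512, 0.1994]
tool_rot: [-0.62, 0.785, -0.001, 0.001]
ft_force: [0.0, 1.3, 0.3]
grip_width: 0.0366
grip_force: 0.0
```

Call:
move_arm:
  series: "0 0 0 0 0 0; 0 0 0 0 0 0; 0 0 0 0 0 0"

```text
time: 2.13
position: [0.5676, 0.1543, 0.1994]
tool_rot: [-0.618, 0.786, 0.001, -0.0]
ft_force: [0.0, 0.4, -0.5]
grip_width: 0.0367
grip_force: 0.0
```

Run:
```python
from h import *
plan([.573,.151,.1],167.5)
c=robot.camera('wrist');save(c,'w1.png')
for t in ['spare_tray_grip','spare_tray_label']:
        print(t,[(np.round(d['xyz'],4),round(d['p'],2)) for d in robot.tip_of(c,t)])
```

```text
t 2.13 pos [0.5676 0.1543 0.1994] psi 166.3 shift [ 1.9 -6.1 99.4] rot [ 0.1  0.  -1.2] w 0.03672880308249627 F [ 0.   0.4 -0.5]
spare_tray_grip [(array([0.5735, 0.1519, 0.0341]), 0.56)]
spare_tray_label []
```

View pics/w1.png

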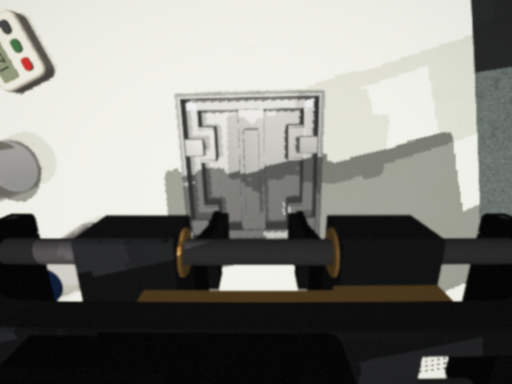

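The wrist view shows the tray squarely between the fingers: far rim corners at about (177,94) and (324,92), ridge top end at about (243–258,128).

Run:
```python
from h import *
c=robot.camera('wrist')
P=back(c,[(177,94),(324,92),(320,225)],.05);print(P.round(4))
Q=back(c,[(243,128),(258,128)],.042);print(Q.round(4))
d=P[0]-P[1];print(np.linalg.norm(d),np.degrees(np.arctan2(d[1],d[0])))
im=c['img'][80:240,160:340];im=cv2.resize(im,None,fx=4,fy=3.7,interpolation=cv2.INTER_CUBIC)
cv2.imwrite('pics/w2.png',im[...,::-1])
```

```text
[[0.6238 0.0538 0.05  ]
 [0.4824 0.0858 0.05  ]
 [0.5112 0.2244 0.05  ]]
[[0.5691 0.1016 0.042 ]
 [0.5539 0.1053 0.042 ]]
0.14501674558827526 -12.74132341310974
```

View pics/w2.png

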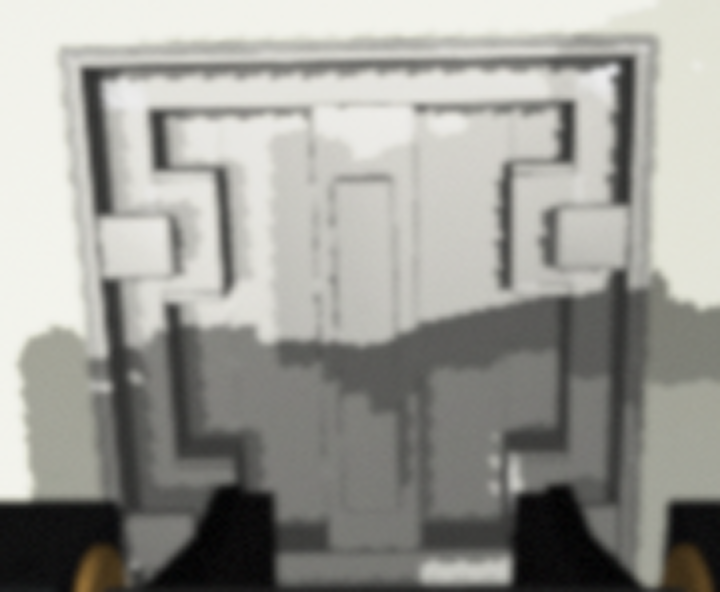

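```bash
python3 -c "
from h import *
plan([.5725,.153,.049],167.3)"
```

```text
t 2.33 pos [0.5675 0.1553 0.1999] psi 166.5 shift [  1.1  -5.4 150.9] rot [-0.   0.  -0.8] w 0.036532207033703086 F [-0.2 -0.2  0.9]
```

Call:
move_arm:
  series: "0 -2 15 0 0 -0.8; 1 -5 35 0 0 -0.8; 1 -5 58 0 0 -0.8; 1 -5 80 0 0 -0.8; 1 -5 100 0 0 -0.8; 1 -5 112 0 0 -0.8; 1 -5 115 0 0 -0.8; 1 -5 115 0 0 -0.8"

```text
time: 3.0
position: [0.5723, 0.1524, 0.084]
tool_rot: [-0.624, 0.781, 0.0, -0.001]
ft_force: [-0.1, 0.4, 0.5]
grip_width: 0.0366
grip_force: 0.0
```

```bash
python3 -c "
from h import *
plan([.5725,.153,.049],167.3)"
```

```text
t 3.0 pos [0.5723 0.1524 0.084 ] psi 167.3 shift [-0.6 -0.1 35. ] rot [ 0.1 -0.  -0. ] w 0.03656990817430966 F [-0.1  0.4  0.5]
```

Call:
move_arm:
  series: "0 0 6 0 0 0; 0 0 14 0 0 0; 0 0 22 0 0 0; 0 0 29 0 0 0; 0 0 34 0 0 0; 0 0 35 0 0 0; 0 0 35 0 0 0"

```text
time: 3.58
position: [0.5726, 0.1518, 0.0489]
tool_rot: [-0.624, 0.781, 0.0, -0.0]
ft_force: [-0.2, 0.3, 0.9]
grip_width: 0.0366
grip_force: 0.0
```

Call:
move_arm:
  series: "0 0 0 0 0 0; 0 0 0 0 0 0; 0 0 0 0 0 0; 0 0 0 0 0 0; 0 0 0 0 0 0; 0 0 0 0 0 0; 0 0 0 0 0 0; 0 0 0 0 0 0"
  jaw: 0
  newtons: 35

```text
time: 4.25
position: [0.5733, 0.1519, 0.0499]
tool_rot: [-0.624, 0.781, -0.0, 0.0]
ft_force: [0.9, -0.4, 1.3]
grip_width: 0.0158
grip_force: 35.0
```

Call:
move_arm:
  series: "0 0 -4 0 0 0; 0 0 -12 0 0 0; 0 0 -25 0 0 0; 0 0 -45 0 0 0; 0 0 -70 0 0 0; 0 0 -95 0 0 0; 0 0 -115 0 0 0; 0 0 -125 0 0 0"

```text
time: 4.92
position: [0.5738, 0.1521, 0.1775]
tool_rot: [-0.624, 0.781, -0.001, 0.002]
ft_force: [0.1, 0.7, -3.2]
grip_width: 0.0154
grip_force: 35.0
```

Call:
move_arm:
  series: "0 0 -10 0 0 0; 0 0 -15 0 0 0; 0 0 -15 0 0 0"

```text
time: 5.17
position: [0.573, 0.152, 0.1901]
tool_rot: [-0.624, 0.781, -0.0, 0.0]
ft_force: [-0.3, -0.9, -3.1]
grip_width: 0.0155
grip_force: 35.0
```

Run:
```python
from h import *
plan([.526,-.155,.2],-3.9)
c=robot.camera('wrist')
im=c['img'];cv2.imwrite('pics/w3.png',im[...,::-1])
```

```text
t 5.17 pos [0.573  0.152  0.1901] psi 167.2 shift [309.8 -22.1 -10. ] rot [0.000e+00 1.000e-01 1.711e+02] w 0.015477682237205512 F [-0.3 -0.9 -3.1]
```

View pics/w3.png

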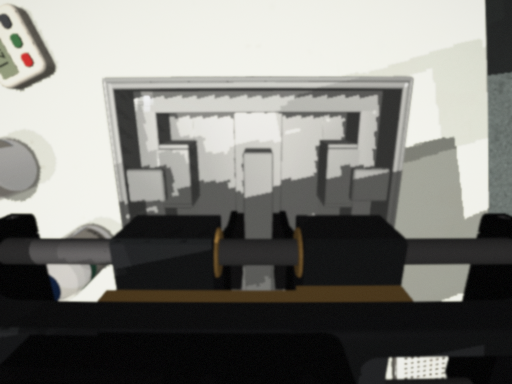

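Call:
move_arm:
  series: "5 0 -2 0 0 3; 13 -1 -4 0 0 8; 23 -2 -6 0 0 14; 34 -2 -8 0 0 20; 45 -3 -10 0 0 26; 56 -4 -10 0 0 32; 67 -5 -10 0 0 38; 78 -6 -10 0 0 44"

```text
time: 5.88
position: [0.5604, 0.0741, 0.1979]
tool_rot: [-0.283, 0.959, 0.001, -0.002]
ft_force: [-0.5, -0.2, -2.8]
grip_width: 0.0155
grip_force: 35.0
```

```bash
python3 -c "
from h import *
plan([.526,-.155,.2],-3.9)"
```

```text
t 5.88 pos [0.5604 0.0741 0.1979] psi 122.9 shift [ 153.4 -173.6   -2. ] rot [-1.000e-01 -2.000e-01  1.268e+02] w 0.015460047595687008 F [-0.5 -0.2 -2.8]
```

Call:
move_arm:
  series: "7 -8 0 0 0 6; 15 -17 0 0 0 12; 23 -26 0 0 0 18; 31 -35 0 0 0 24; 39 -44 0 0 0 30; 47 -53 0 0 0 36; 54 -61 0 0 0 42; 61 -69 0 0 0 48"

```text
time: 6.55
position: [0.5472, -0.017, 0.1979]
tool_rot: [0.131, 0.991, 0.0, -0.002]
ft_force: [0.8, -1.0, -3.2]
grip_width: 0.0156
grip_force: 35.0
```

```bash
python3 -c "
from h import *
plan([.526,-.155,.2],-3.9)"
```

```text
t 6.55 pos [ 0.5472 -0.017   0.1979] psi 74.9 shift [ -15.4 -138.7   -2.1] rot [-0.1 -0.2 78.8] w 0.015649048634704215 F [ 0.8 -1.  -3.2]
```

Call:
move_arm:
  series: "-1 -10 0 0 0 6; -2 -20 0 0 0 12; -3 -30 0 0 0 18; -4 -40 0 0 0 24; -5 -50 0 0 0 30; -6 -60 0 0 0 36; -7 -70 0 0 0 42; -9 -80 0 0 0 48"

```text
time: 7.22
position: [0.5354, -0.0963, 0.1979]
tool_rot: [0.523, 0.852, -0.0, -0.002]
ft_force: [-0.1, 0.3, -3.2]
grip_width: 0.0157
grip_force: 35.0
```

```bash
python3 -c "
from h import *
plan([.526,-.155,.2],-3.9)"
```

```text
t 7.22 pos [ 0.5354 -0.0963  0.1979] psi 26.9 shift [-48.1 -34.9  -2.1] rot [-0.2 -0.1 30.8] w 0.015667392101014685 F [-0.1  0.3 -3.2]
```

Call:
move_arm:
  series: "-9 -6 0 0 0 6; -18 -13 0 0 0 12; -27 -19 0 0 0 18; -36 -26 0 0 0 24; -43 -31 0 0 0 28; -47 -34 0 0 0 30.5; -48 -35 0 0 0 30.8; -48 -35 0 0 0 30.8"

```text
time: 7.88
position: [0.5267, -0.155, 0.1983]
tool_rot: [0.729, 0.685, -0.0, -0.001]
ft_force: [0.4, 0.9, -2.9]
grip_width: 0.0154
grip_force: 35.0
```

Call:
move_arm:
  series: "0 0 0 0 0 0; 0 0 0 0 0 0; 0 0 0 0 0 0"

```text
time: 8.13
position: [0.5273, -0.1544, 0.1993]
tool_rot: [0.728, 0.685, -0.0, -0.0]
ft_force: [-0.7, -0.9, -2.7]
grip_width: 0.0157
grip_force: 35.0
```

Run:
```python
from h import *
plan([.526,-.155,.1],-3.9)
T=robot.camera('top');S=robot.camera('scene');W=robot.camera('wrist')
a=cv2.resize(T['img'][120:280,250:410],(400,400),interpolation=cv2.INTER_CUBIC)
b=cv2.resize(S['img'][140:320,220:400],(400,400),interpolation=cv2.INTER_CUBIC)
cv2.imwrite('pics/p1.png',np.hstack([a,b])[...,::-1])
for c in (S,W):
  for t in ['full_tray','full_tray_seat','spare_tray_label','spare_tray_grip']:
    print(t,[(np.round(d['xyz'],3),round(d['p'],2)) for d in robot.tip_of(c,t)])
```

```text
t 8.13 pos [ 0.5273 -0.1544  0.1993] psi -3.5 shift [-0.7 -1.2 99.3] rot [-0.  -0.   0.4] w 0.01566263700012005 F [-0.7 -0.9 -2.7]
full_tray [(array([ 0.524, -0.153,  0.   ]), 0.59)]
full_tray_seat [(array([ 0.526, -0.157,  0.05 ]), 0.61)]
spare_tray_label [(array([ 0.524, -0.241,  0.183]), 0.59)]
spare_tray_grip [(array([ 0.529, -0.16 ,  0.186]), 0.63)]
full_tray []
full_tray_seat []
spare_tray_label []
spare_tray_grip [(array([ 0.527, -0.158,  0.185]), 0.67)]
```

View pics/p1.png

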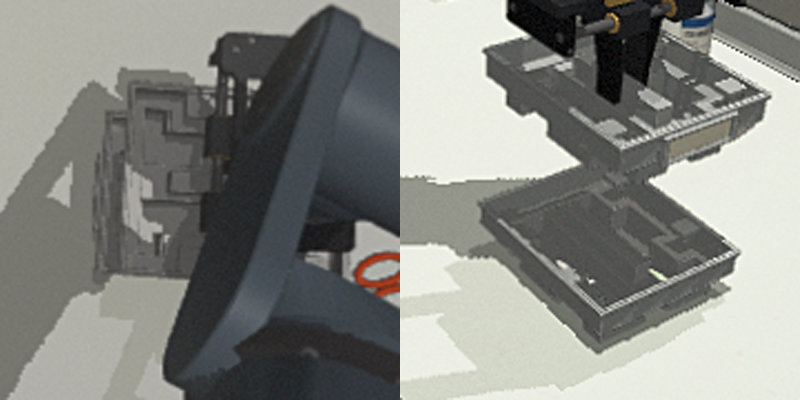

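The crop (right half) shows the label holder at the −y end, over the plain end of the lower tray; the lower tray's rim corners are at scene pixels ≈(256,233), (310,279) and (373,253).

Run:
```python
from h import *
c=robot.camera('scene')
im=cv2.imread('pics/scene.png')
a=cv2.resize(im[200:300,245:380],(800,593),interpolation=cv2.INTER_CUBIC)
cv2.imwrite('pics/s2.png',a)
b=back(c,[(256.5,233),(310,278.6),(373,253.4)],.05);print(b.round(4),np.linalg.norm(b[0]-b[1]),np.linalg.norm(b[2]-b[1]))
print((b[0]+b[2])/2)
```

```text
[[ 0.4553 -0.0723  0.05  ]
 [ 0.4515 -0.2307  0.05  ]
 [ 0.5926 -0.2466  0.05  ]] 0.15848765275101406 0.14202536152383718
[ 0.52397471 -0.15945414  0.05      ]
```

View pics/s2.png

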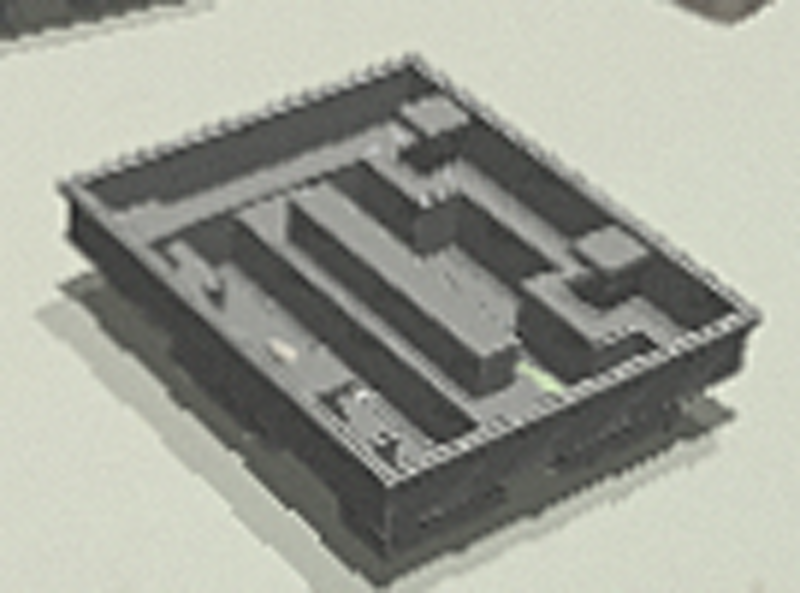

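Run:
```python
from h import *
c=robot.camera('scene')
f=np.array([(415,55),(762,318),(387,488),(58,187)])/5.926+[245,200]-.4
print(fit(back(c,f,.05)))
s=np.array([(370,97),(225,162),(81,45)])*.45+[220,140]-.3
P=back(c,s,.199);print(P.round(4),(P[0]+P[2])/2)
d=P[0]-P[1];print(np.linalg.norm(d),np.degrees(np.arctan2(d[1],d[0])),np.linalg.norm(P[1]-P[2]))
plan([.526,-.155,.1],-3.9)
```

```text
(array([ 0.52499617, -0.15526804]), np.float64(-3.488134848959171), np.float64(0.992820395727617))
[[ 0.5915 -0.2478  0.199 ]
 [ 0.4396 -0.2503  0.199 ]
 [ 0.4615 -0.0577  0.199 ]] [ 0.52647541 -0.15275577  0.199     ]
0.15183934181000144 0.9444031082916388 0.19377064740337302
t 8.78 pos [ 0.5274 -0.1549  0.1996] psi -3.6 shift [-0.2 -1.4 99.6] rot [ 0.  -0.   0.3] w 0.015429780928833023 F [-0.6  1.2 -3. ]
```

Call:
move_arm:
  series: "1 -1 6 0 0 0; 2 -2 18 0 0 0; 2 -2 32 0 0 0; 2 -2 46 0 0 0; 2 -2 60 0 0 0; 2 -2 70 0 0 0; 2 -2 76 0 0 0; 2 -2 78 0 0 0"

```text
time: 9.45
position: [0.525, -0.1525, 0.1203]
tool_rot: [0.729, 0.685, -0.0, -0.001]
ft_force: [0.7, 0.2, -3.2]
grip_width: 0.0159
grip_force: 35.0
```

Call:
move_arm:
  series: "0 0 0 0 0 0; 0 0 0 0 0 0; 0 0 0 0 0 0"

```text
time: 9.7
position: [0.5261, -0.1531, 0.1222]
tool_rot: [0.729, 0.685, 0.0, 0.001]
ft_force: [-0.4, 1.5, -2.2]
grip_width: 0.0155
grip_force: 35.0
```

Run:
```python
from h import *
plan([.5255,-.153,.097],-3.6)
S=robot.camera('scene')
b=cv2.resize(S['img'][180:300,240:400],(800,600),interpolation=cv2.INTER_CUBIC)
cv2.imwrite('pics/p2.png',b[...,::-1])
```

```text
t 9.7 pos [ 0.5261 -0.1531  0.1222] psi -3.6 shift [ 0.1 -0.6 25.2] rot [0.1 0.  0. ] w 0.015488958213738099 F [-0.4  1.5 -2.2]
```

View pics/p2.png

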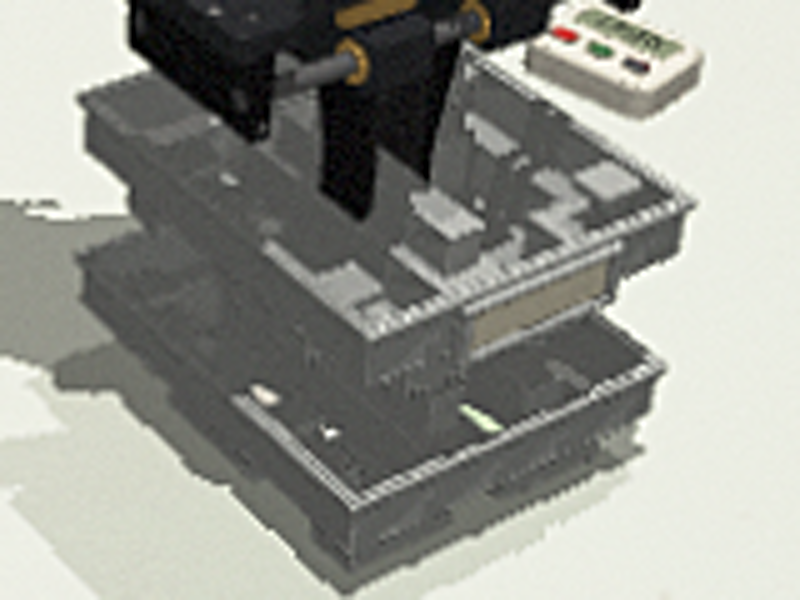

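Run:
```python
from h import *
c=robot.camera('scene')
u=back(c,np.array([(80,97),(370,338),(695,205)])/5+[240,180]-.4,.1222)
l=back(c,np.array([(78,258),(350,500),(662,365)])/5+[240,180]-.4,.05)
print(u.round(4),l.round(4),((u[0]+u[2])/2-(l[0]+l[2])/2).round(4),(u-l).mean(0).round(4))
```

```text
[[ 0.457  -0.0647  0.1222]
 [ 0.4468 -0.2357  0.1222]
 [ 0.5924 -0.2454  0.1222]] [[ 0.4568 -0.0661  0.05  ]
 [ 0.4492 -0.2323  0.05  ]
 [ 0.5929 -0.2439  0.05  ]] [-0.0001 -0.0001  0.0722] [-0.0009 -0.0012  0.0722]
```

Call:
move_arm:
  series: "0 0 3 0 0 0; 0 0 7 0 0 0; 0 0 11 0 0 0; 0 0 15 0 0 0; 0 0 18 0 0 0; 0 0 20 0 0 0; 0 0 20 0 0 0"

```text
time: 10.38
position: [0.5252, -0.1526, 0.1009]
tool_rot: [0.729, 0.685, -0.0, -0.001]
ft_force: [-0.3, 1.0, -3.2]
grip_width: 0.016
grip_force: 35.0
```

Call:
move_arm:
  series: "0 0 1 0 0 0; 0 0 2 0 0 0; 0 0 3 0 0 0; 0 0 3 0 0 0; 0 0 3 0 0 0"

```text
time: 10.8
position: [0.5256, -0.1528, 0.0986]
tool_rot: [0.729, 0.685, 0.0, 0.0]
ft_force: [-0.3, 0.3, -2.4]
grip_width: 0.0158
grip_force: 35.0
```

Call:
move_arm:
  series: "0 0 0.5 0 0 0; 0 0 1 0 0 0; 0 0 1.5 0 0 0; 0 0 1.5 0 0 0; 0 0 1.5 0 0 0"

```text
time: 11.22
position: [0.5255, -0.1528, 0.097]
tool_rot: [0.729, 0.685, -0.0, -0.0]
ft_force: [0.2, -0.4, -3.6]
grip_width: 0.0156
grip_force: 35.0
```

Call:
move_arm:
  series: "0 0 0.5 0 0 0; 0 0 1 0 0 0; 0 0 1 0 0 0; 0 0 1 0 0 0"

```text
time: 11.55
position: [0.5256, -0.1528, 0.0968]
tool_rot: [0.729, 0.685, 0.0, 0.0]
ft_force: [-2.1, 0.4, 5.4]
grip_width: 0.0153
grip_force: 35.0
```

Call:
move_arm:
  series: "0 0 0 0 0 0; 0 0 0 0 0 0; 0 0 0 0 0 0; 0 0 0 0 0 0; 0 0 0 0 0 0; 0 0 0 0 0 0"
  jaw: 0.38

```text
time: 12.05
position: [0.5256, -0.1529, 0.0959]
tool_rot: [0.729, 0.685, -0.0, -0.0]
ft_force: [0.5, -0.8, 1.3]
grip_width: 0.0326
grip_force: 0.0
```

Call:
move_arm:
  series: "0 0 -3 0 0 0; 0 0 -8 0 0 0; 0 0 -16 0 0 0; 0 0 -30 0 0 0; 0 0 -50 0 0 0; 0 0 -75 0 0 0; 0 0 -100 0 0 0; 0 0 -110 0 0 0"

```text
time: 12.72
position: [0.5272, -0.1536, 0.21]
tool_rot: [0.729, 0.685, 0.001, 0.003]
ft_force: [1.6, -0.3, 0.5]
grip_width: 0.0328
grip_force: 0.0
```

Run:
```python
from h import *
plan([.5255,-.153,.097],-3.6)
S=robot.camera('scene')
b=cv2.resize(S['img'][180:300,240:400],(800,600),interpolation=cv2.INTER_CUBIC)
cv2.imwrite('pics/p3.png',b[...,::-1])
for t in ['full_tray','spare_tray_label','spare_tray_grip']:
    print(t,[(np.round(d['xyz'],3),round(d['p'],2)) for d in robot.tip_of(S,t)])
```

```text
t 12.72 pos [ 0.5272 -0.1536  0.21  ] psi -3.6 shift [  0.8  -2.4 113. ] rot [0.3 0.2 0. ] w 0.032806910997038835 F [ 1.6 -0.3  0.5]
full_tray [(array([ 0.522, -0.152, -0.   ]), 0.57)]
spare_tray_label [(array([ 0.521, -0.241,  0.084]), 0.72)]
spare_tray_grip [(array([ 0.525, -0.158,  0.083]), 0.69)]
```

View pics/p3.png

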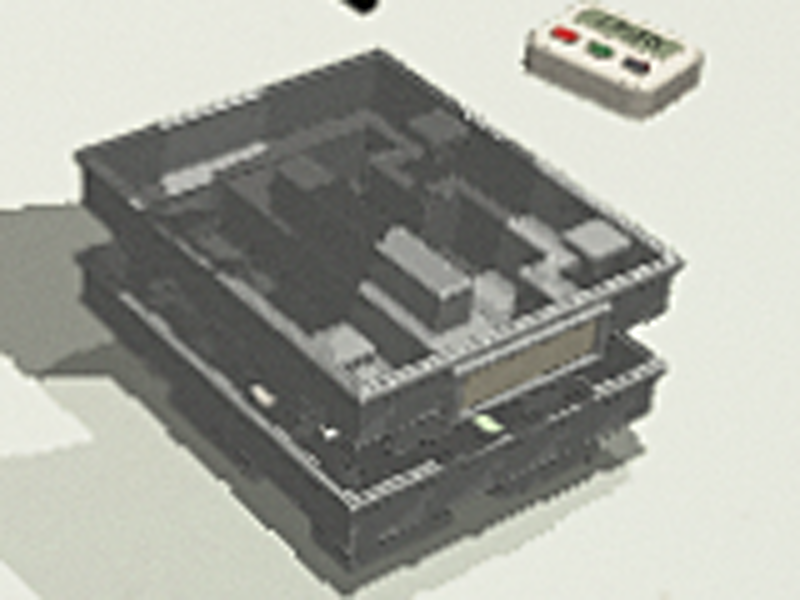

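The upper tray sits level and centred on the lower one (rim corners about (80,155), (362,397), (683,263)), with its label at the plain end and the gripper clear. The grip point reads z ≈ 0.083 m, which means stacked.

```bash
python3 -c "
from rig import robot
print(robot.hand_in())"
```

```text
the job is handed in; nothing more can be done
None
```

The empty tray is turned half round and stands level on the lugs of the tube tray, stacked and released. The job was handed in at about 12.8 s; no verdict was returned.

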